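# Lock up the solvent chest

### The job

Lock up the yellow solvent chest for the night: first push the bolt on its lid fully home into its keeper. Then take the green-handled key from the key stand, put it in the lock on the lid, press it down against the lock's spring and turn it clockwise (seen from above) all the way to its stop. Leave the key in the lock, and leave the red key, the amber bottle and the beaker where they stand.

Things in the scene. Friction and masses are not known exactly. Their poses are not given: they have to be found in the camera images.
- chest: Yellow steel chest, fixed to the bench, 240 (x) x 340 (y) x 110 mm high, with a flat grey lid on top. Origin: centre of its underside; z up. On the lid, in the chest's axes from its centre: the bolt runs along the line x = -70 mm and slides towards +y; the lock housing is centred at x = +25, y = -20 mm.
- lock_mouth (a point): Centre of the keyway's mouth, on the flat aluminium top of the lock housing (dark box 62 mm square, top 54 mm above the lid). Axes parallel to the chest's. The keyway is a slot 23.8 mm long (y) and 9.8 mm wide (x), through a fixed cover 8 mm thick and into the cylinder below. A red dot marks the slot's unlocked end, a green dot where that end of the key points when locked.
- plunger_rest (a point): Point on the keyway's axis 28 mm below the mouth, where the key's foot meets a spring plunger: here the bit is still in the cover's slot and cannot turn. Pressed on down (about 2.5 to 6 N), from 34 mm below the mouth the bit is under the cover and can turn; the plunger stops at 38 mm. Once turned and let go, the cover holds the key, its foot about 34 mm below the mouth.
- lock_cylinder (a joint): Angle of the lock's brass cylinder in rad, clockwise from above: 0 = unlocked, in line with the slot (always so at the start), 2.4 = locked, at its stop. Only the key turns it, against light friction (about 0.06 N m).
- bolt (a joint): Travel of the bolt in m: 0 = drawn back, 0.070 = fully home in the keeper, at its stop. Moves along the chest's +y against about 3 N of friction and stays where it is left.
- bolt_knob (a point): Top centre of the bolt's upright steel knob, 16 mm in diameter, standing 55 mm above the lid near the rear (-y) end of the bolt. The bolt: a steel bar 14 mm in diameter, axis 13 mm above the lid, reaching 135 mm ahead (+y) and 10 mm behind the knob's axis. Two dark straps 27 mm high guide it; with the bolt home the knob stands 11 mm short of the first.
- keeper (a point): Foot of the dark keeper arch (40 x 22 mm, 30 mm high) on the chest's rim, into which the bolt slides; on the bolt's line, at lid height.
- stand: Grey block, fixed to the bench, 70 (x) x 180 (y) x 42 mm high, holding two keys upright in slots at y = -45 and y = +45 mm, each slot 36 mm deep. Origin: centre of its underside. Which key is in which slot varies.
- green_key: Large key with a green bow, 96 mm long, about 80 g, upright in the stand, bow up. Origin: centre of the foot of its bit, 6 mm above the bench at the start; z along the shaft to the bow. Steel bit 22 (y) x 8 (x) x 26 mm high; shaft 9 mm in diameter; flat bow 60 (y) x 12 mm (x), from 66 to 96 mm above the foot. Same both ways round (half a turn about z).
- red_key: The wrong key: the same, with a red bow. Stays in the stand.
- bottle: Amber bottle, 66 mm in diameter, 170 mm high, on the bench. Origin: centre of its underside. Stays put.
- beaker: Glass beaker, 70 mm across the rim, 90 mm high, on the bench. Origin: centre of its underside. Stays put.
Mind the look-alikes: they are no part of the job. What is meant by the green_key is not blue, brown or white, and is the smaller of those in its own colour.

How it is judged:
On the way, in this order (a step that is already met when the one before it is completed fails the run):
1. the bolt is fully home in its keeper (within 4 mm of its stop), the lock still unlocked (value of joint bolt above 0.066 m and value of joint lock_cylinder below 0.3 rad), for 0.2 s.
2. the green key is upright in the keyway, its foot at least 26 mm below the mouth (value of joint bolt above 0.066 m and z of green_key in the frame of lock_mouth below -0.026 m and horizontal distance between green_key and lock_mouth below 0.006 m and angle between green_key's own z axis and vertical below 0.2 rad), for 0.1 s.
3. the key has been turned clockwise to the stop (within 0.2 rad) (value of joint bolt above 0.066 m and value of joint lock_cylinder above 2.2 rad and z of green_key in the frame of lock_mouth below -0.03 m and horizontal distance between green_key and lock_mouth below 0.006 m and angle between green_key's own z axis and vertical below 0.2 rad), for 0.2 s.
At the end, for the whole second after the job is handed in: Bolt within 4 mm of its home stop; cylinder within 0.2 rad of its locked stop; green key at rest in it, within 6 mm of the keyway's centre, tilt under 0.2 rad, foot at least 30 mm below the mouth; red key within 20 mm, bottle and beaker within 30 mm of where they stood (all of step 3 and linear speed of green_key below 0.02 m/s and distance of red_key from where it was at the start of the episode below 0.02 m and distance of each of bottle, beaker from where it was at the start of the episode below 0.03 m); the robot touches nothing.
It fails at once if the red key is moved more than 20 mm from where it stood (distance of red_key from where it was at the start of the episode above 0.02 m).
It fails at once if the bottle is moved more than 30 mm from where it stood (distance of bottle from where it was at the start of the episode above 0.03 m).
It fails at once if the beaker is moved more than 30 mm from where it stood (distance of beaker from where it was at the start of the episode above 0.03 m).
It also fails if it takes over 72 s, if anything falls off the work surface, if the arm or the gripper's body presses on something with over 40 N, if the wrist force passes 120 N, or if a joint passes its speed limit or range.

### The arm

A 6-joint arm with a two-finger parallel gripper is mounted at the origin on the work surface. World frame = base frame: x ahead of the robot, y to its left, z up, the work surface at z = 0. Lengths are in m, angles in rad, forces in N, time in s.
With the tool pointing down it reaches from about 0.35 to 0.975 m from the base axis. Payload 4.9 kg.
Tool frame: the origin (TCP) lies at the very end of the fingers, on their centre line; the grasp point (between the pads) lies 19 mm behind it; z points along the fingers, y is the line along which they close (so a half turn about z gives the same grasp; the last joint's range is limited). The gripper opens to 85 mm and grips with 20 to 120 N. Pads are 22 mm wide; open, the fingers measure 114 mm over their backs; the gripper's body (76 mm by 85 mm) begins 54 mm behind the grasp point. The pads swing forward as they close: fully open they stand 13 mm farther back than shut.
Start: joints at [1, 0.053, 1.613, -0, 1.476, -0.119], TCP at [0.273, 0.562, 0.231] pointing down, gripper open.
Joint ranges: [-3.01, 3.01], [-1.01, 2.22], [0.06, 2.58], [-1.02, 4.17], [0.09, 2.62], [-3.14, 3.14]. Speed limits (rad/s): [2.57, 2.57, 3.14, 3.14, 3.14, 3.14].

### API

Orientations are given as a unit quaternion [w, x, y, z].
In Python, from plant import manip gives the robot as it stands.
- The arm moves only by the shell command python3 -m pendant 'ROWS'. ROWS is JSON, a list of rows, each a list of 3 entries, a list of its own where there are three numbers: the opening, from 0 (shut) to 1 (fully open), then the shift along the tool's x, y, z in units of 12 cm (1.0 is 12 cm), then the turn about the tool's z in units of pi rad (1.0 is pi rad). In form: [[gripper, [dx, dy, dz], roll], ...]. A call has 1 to 10 rows; each row is the pose to reach, as a shift and turn from the pose commanded when the call began, along the tool's axes at that moment, turning the shorter way round; what a row does not reach only later rows make up. A row lasts 1/10 s, in which the tool goes at most 50 mm and 8.59 degrees, less where a joint would pass 70% of its speed; a pose out of reach is approached as far as the arm can. A call with a number of a shift or a turn outside -1 to 1 is refused whole. A call with a gripper value outside its range is refused whole. The fingers move at their own pace and stop on an object; the grip force is fixed at half the most. Time passes only in rows, so rows that repeat a pose let the fingers close. It gives the time, the measured TCP pose, the force, the opening and the grip force at its end, in the units of the state.
- manip.state(): the state, without advancing time (a new reading comes with each control period).
- manip.grab_frame(name): name is "side" or "top" or "wrist"; returns a dict with "img" (384x512x3 uint8, red, green, blue), "fx", "fy", "cx", "cy" (pixels), "eye" and "rotation" of the camera in the world; the wrist camera has in their place "tool_from_camera" (4x4, takes a point from camera to tool coordinates, whose origin is the TCP and whose axes are the flange's). Camera axes: x right, y down, z forward; pixel columns grow to the right and rows downward; lengths in m; the calibration is good to about 2 mm. A picture is of the moment at which its call begins: read the wrist's pose just before it. There is no depth.
- manip.job_done(): hands the job in; it is judged then, once.
The state is a dict: "time": time; "joint_pos": joint angles; "joint_vel": joint speeds; "joint_efforts": joint torques, N m; "tool_pos": TCP position; "tool_rot": TCP orientation; "contact_force": force on the tool from outside, world axes, zero at the start; "ft_torque": the same for the moment, N m; "gripper_width": opening from 0.0 (shut) to 1.0 (fully open); "grasp_force": force on a finger pad.
Only numpy, scipy, OpenCV 4.12 (cv2) and the standard library are available. Lean on these libraries where they do the work, as an engineer would, in place of code of your own. Each camera call takes 0.05 s, during which the arm holds its last target. There are 200 camera calls.

## Working session

There is one attempt and no reset: what is moved stays moved. The work goes in short steps, Python scripts to look and compute and a shell command to move; the robot and the scene stay as the last step left them, time stands still between calls to the robot, and variables do not carry over. Pictures are saved under pics/ and viewed, at most 10 in all, crops included, and the job is handed in when it is done.

```bash
mkdir -p pics; cat > h.py <<'E'
import numpy as np, cv2
from scipy.spatial.transform import Rotation as R
from plant import manip
def grab(n):
    s=manip.state(); f=manip.grab_frame(n)
    if n=='wrist':
        q=s['tool_rot']; T=np.eye(4); T[:3,:3]=R.from_quat([q[1],q[2],q[3],q[0]]).as_matrix(); T[:3,3]=s['tool_pos']
        M=T@np.array(f['tool_from_camera']); f['eye']=M[:3,3]; f['rotation']=M[:3,:3]
    return f
def ray(f,u,v):
    d=np.array([(u-f['cx'])/f['fx'],(v-f['cy'])/f['fy'],1.]); return np.array(f['eye']),np.array(f['rotation'])@d
def onz(f,u,v,z):
    e,d=ray(f,u,v); return e+d*(z-e[2])/d[2]
def proj(f,p):
    c=np.array(f['rotation']).T@(np.array(p)-f['eye']); return f['fx']*c[0]/c[2]+f['cx'],f['fy']*c[1]/c[2]+f['cy']
def save(f,n): cv2.imwrite('pics/'+n+'.png',cv2.cvtColor(f['img'],cv2.COLOR_RGB2BGR))
def tri(f,a,g,b):
    e,d=ray(f,*a); h,k=ray(g,*b)
    x=np.linalg.lstsq(np.stack([d,-k],1),h-e,rcond=None)[0]; p=e+d*x[0]; q=h+k*x[1]
    return (p+q)/2,np.linalg.norm(p-q)
E
python3 - <<'E'
from h import *
fs=[grab('top'),grab('side')]
cv2.imwrite('pics/a.png',cv2.cvtColor(np.hstack([cv2.resize(f['img'],(400,300)) for f in fs]),cv2.COLOR_RGB2BGR))
save(fs[0],'top');save(fs[1],'side')
for f in fs: print(f['eye'],f['rotation'],f['fx'],f['cx'],f['cy'])
print(manip.state())
E
```

```text
[ 0.35273439 -0.02520082  1.34217523] [-0.06891604  0.70997042 -0.69830142  0.05973025] 417.549567299532 260.0666613594502 194.96737007977399
[ 0.47690826 -0.83400247  0.66763302] [-0.4750527   0.87812879 -0.05406163  0.01709112] 387.990002754156 254.44513211440892 183.77123466180612
{'time': 0.1, 'joint_pos': array([ 1.00003335e+00,  5.33030068e-02,  1.61416428e+00,  4.16718783e-05,
        1.47596309e+00, -1.18990203e-01]), 'joint_vel': array([ 0.00074611, -0.00018551, -0.00325563,  0.00211401, -0.00099982,
       -0.00020811]), 'joint_efforts': array([ 9.09551418e-04, -3.94899273e+01, -3.71362853e+01, -7.85371230e-05,
        3.87180582e-03, -9.35496587e-06]), 'tool_pos': array([0.27253225, 0.56183409, 0.23017387]), 'tool_rot': array([-3.30167775e-04,  2.23972165e-01,  9.74595108e-01, -8.57742581e-04]), 'contact_force': array([-0.58484095, -0.20531181,  0.23715827]), 'ft_torque': array([-0.00441812, -0.02734061, -0.00771436]), 'grasp_force': 0.0, 'gripper_width': 0.9967979320338167}
```

View pics/top.png

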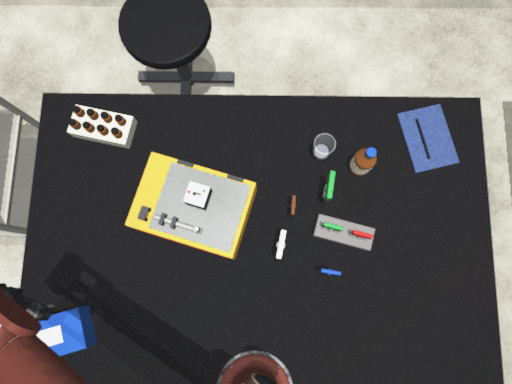

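View pics/side.png

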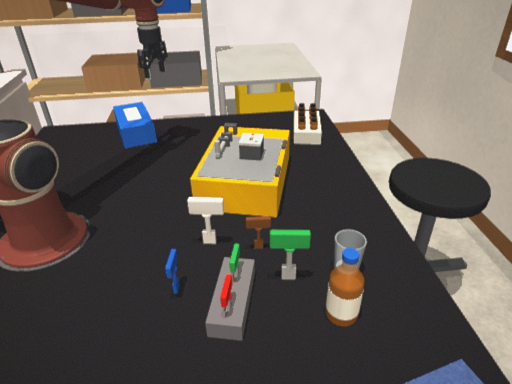

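The top view shows the following:
- The chest is at about (192,205), with the lock at (197,194) and the bolt knob at (197,229).
- The key stand is at (345,232).

These could be taken for the green key:
- Stand green key at (333,227).
- Larger green look-alike at (330,185), free-standing.
- Red key at (362,235).
- Blue look-alike at (331,272), brown at (293,205), white at (281,244).

I choose the one in the stand, at (333,227), and will check it in a crop.

```bash
python3 - <<'E'
s=open('h.py').read()
s=s.replace("    return f\n","    else:\n        q=f['rotation']; f['rotation']=R.from_quat([q[1],q[2],q[3],q[0]]).as_matrix()\n    return f\n",1)
open('h.py','w').write(s)
E
python3 - <<'E'
from h import *
t=grab('top');s=grab('side')
print(proj(t,[0,0,0]),proj(s,[0,0,0]),proj(t,[.5,.3,0]))
def mask(f,lo,hi): return cv2.inRange(cv2.cvtColor(f['img'],cv2.COLOR_RGB2HSV),lo,hi)
def blobs(m,a=15):
    n,l,st,c=cv2.connectedComponentsWithStats(m); return [(c[i].round(1),st[i]) for i in range(1,n) if st[i,4]>a]
for nm,lo,hi in [('green',(50,100,60),(75,255,255)),('red',(0,180,100),(5,255,255))]:
  for f in (t,s):
    for c,st in blobs(mask(f,lo,hi)): print(nm,c,st)
m=mask(t,(20,150,80),(32,255,255)); c=max(cv2.findContours(m,0,2)[0],key=cv2.contourArea); h=cv2.convexHull(c)
r=cv2.minAreaRect(h); print('chest',r); print(h.reshape(-1,2).tolist())
print([onz(t,*p,.11).round(3).tolist() for p in cv2.boxPoints(r)])
a=cv2.resize(t['img'][145:265,115:265],(500,400),interpolation=2)
b=cv2.resize(s['img'][225:345,190:320],(300,277),interpolation=2); b2=cv2.resize(t['img'][160:260,280:390],(300,273),interpolation=2)
o=np.zeros((560,800,3),np.uint8); o[:400,:500]=a;o[:277,500:]=b;o[280:553,500:]=b2
cv2.imwrite('pics/c.png',o[:,:,::-1])
E
```

```text
(np.float64(254.7287640888677), np.float64(390.9783328804533)) (np.float64(44.63612089678958), np.float64(238.1253390297196)) (np.float64(165.13980674364376), np.float64(223.87188224371008))
green [330. 185.] [325 170  11  31 224]
green [332.5 226.4] [323 223  20   8  88]
green [289.7 238.9] [269 229  42  23 839]
green [234.4 256.8] [230 243  10  29 217]
red [225.9 290.9] [221 275  11  32 231]
chest ((247.39999389648438, 211.8000030517578), (2.5298221111297607, 11.384200096130371), 18.434947967529297)
[[249, 207], [249, 210], [248, 214], [246, 217], [245, 217], [245, 215], [248, 206]]
[[0.513, 0.038, 0.11], [0.546, 0.028, 0.11], [0.543, 0.021, 0.11], [0.511, 0.031, 0.11]]
```

View pics/c.png

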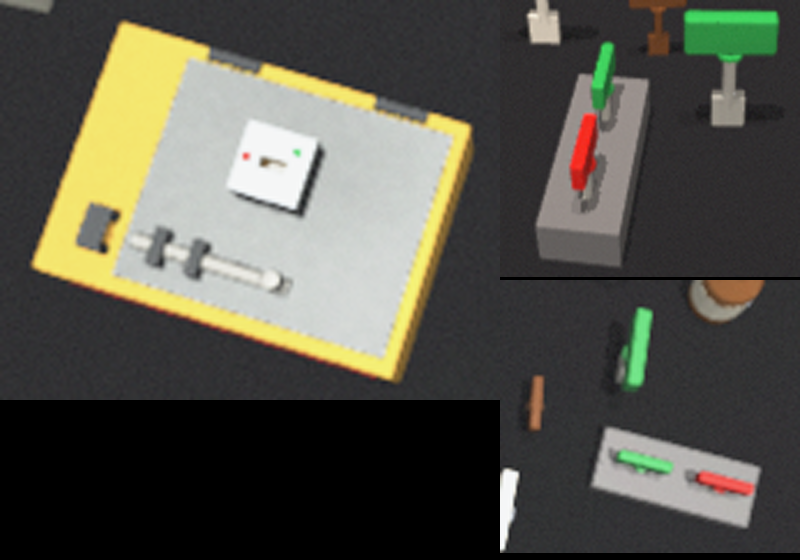

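The crop confirms the choice. The small green key sits in the stand slot nearer the chest (+y), and the larger green key stands free on the bench. The bolt knob is near crop (273,280) and the lock slot near (272,161). The red dot is at the slot's +y end, left in the crop.

```bash
python3 - <<'E'
from h import *
t=grab('top');s=grab('side')
cr=np.array([(122,22),(470,125),(397,382),(33,267)],float)*.3+[115,145]
P=np.array([onz(t,*p,.11) for p in cr]); print(P.round(4))
c=P.mean(0); print('centre',c, [np.linalg.norm(P[i]-P[(i+1)%4]).round(4) for i in range(4)])
y=(P[0]-P[1]+P[3]-P[2])[:2]; yaw=np.arctan2(-y[0],y[1]); print('yaw',yaw)
A=np.array([[np.cos(yaw),-np.sin(yaw)],[np.sin(yaw),np.cos(yaw)]])
print('lock pred',c[:2]+A@[.025,-.02],'obs',onz(t,196.8,193.5,.164), onz(t,196.9,229,.165))
k=onz(t,196.9,229,.165)[:2]; print('knob chest',A.T@(k-c[:2]))
print('green tri',tri(t,(332.5,226.4),s,(234.4,256.8)))
# stand
st=np.array([(605,429),(760,467),(748,526),(592,487)],float); st=(st-[500,280])*(110/300)+[280,160]
S=np.array([onz(t,*p,.042) for p in st]); print(S.round(4),S.mean(0),[np.linalg.norm(S[i]-S[(i+1)%4]).round(4) for i in range(4)])
y=(S[0]-S[1]+S[3]-S[2])[:2];yw=np.arctan2(-y[0],y[1]);B=np.array([[np.cos(yw),-np.sin(yw)],[np.sin(yw),np.cos(yw)]])
print('standyaw',yw,'key',S.mean(0)[:2]+B@[0,.045],onz(t,332.5,226.4,.1))
z=manip.state();q=z['tool_rot'];Tm=R.from_quat([q[1],q[2],q[3],q[0]]).as_matrix();print(Tm.round(3))
f=grab('wrist');print(f['tool_from_camera'],f['fx'])
E
```

```text
[[0.7098 0.3281 0.11  ]
 [0.6177 0.0058 0.11  ]
 [0.3866 0.0653 0.11  ]
 [0.4823 0.3931 0.11  ]]
centre [0.54907869 0.198084   0.11      ] [np.float64(0.3352), np.float64(0.2386), np.float64(0.3414), np.float64(0.2365)]
yaw -0.2812857082669578
lock pred [0.56754435 0.17193024] obs [0.5711341  0.17413661 0.164     ] [0.46881011 0.16907144 0.165     ]
knob chest [-0.06906034 -0.05015419]
green tri (array([ 0.4902954 , -0.22654489,  0.08647072]), np.float64(0.001643483772329355))
[[ 0.5323 -0.1903  0.042 ]
 [ 0.4914 -0.3665  0.042 ]
 [ 0.4244 -0.3508  0.042 ]
 [ 0.4655 -0.1751  0.042 ]] [ 0.47839417 -0.27067645  0.042     ] [np.float64(0.1808), np.float64(0.0689), np.float64(0.1805), np.float64(0.0686)]
standyaw -0.22883293565169624 key [ 0.48860202 -0.22684952] [ 0.48962886 -0.22432899  0.1       ]
[[-0.9    0.437 -0.   ]
 [ 0.437  0.9   -0.001]
 [ 0.    -0.001 -1.   ]]
[[-2.65228917e-03 -9.59536793e-01 -2.81570789e-01  7.25551941e-02]
 [ 9.99996469e-01 -2.59113074e-03 -5.89530350e-04  9.10879166e-04]
 [-1.63910664e-04 -2.81571358e-01  9.59540277e-01 -1.42016777e-01]
 [ 0.00000000e+00  0.00000000e+00  0.00000000e+00  1.00000000e+00]] 278.8190431405302
```

```bash
python3 -m pendant '[[0,[-0.98,-0.83,-0.06],0],[0,[-0.98,-0.83,-0.06],0],[0,[-0.98,-0.83,-0.06],0],[0,[-0.98,-0.83,-0.06],0]]' && python3 -m pendant '[[0,[-0.98,-0.83,-0.06],0],[0,[-0.98,-0.83,-0.06],0],[0,[-0.98,-0.83,-0.06],0],[0,[-0.98,-0.83,-0.06],0]]' && python3 -m pendant '[[0,[-0.98,-0.83,-0.06],0.446],[0,[-0.98,-0.83,-0.06],0.446],[0,[-0.98,-0.83,-0.06],0.446],[0,[-0.98,-0.83,-0.06],0.446],[0,[-0.98,-0.83,-0.06],0.446],[0,[-0.98,-0.83,-0.06],0.446],[0,[-0.98,-0.83,-0.06],0.446],[0,[-0.98,-0.83,-0.06],0.446],[0,[-0.98,-0.83,-0.06],0.446],[0,[-0.98,-0.83,-0.06],0.446]]'
python3 - <<'E'
from h import *
z=manip.state();q=z['tool_rot'];Tm=R.from_quat([q[1],q[2],q[3],q[0]]).as_matrix();print(z['time'],z['tool_pos'],Tm.round(3),z['joint_pos'].round(3))
f=grab('wrist');save(f,'w1')
for p in [(.4688,.1691,.165),(.571,.174,.164)]: print(proj(f,p))
import pickle; pickle.dump(f,open('w1.pkl','wb'))
E
```

```text
time: 0.75
tool_pos: [0.337, 0.4179, 0.2389]
tool_rot: [0.001, 0.226, 0.974, -0.0]
contact_force: [0.4, 0.5, 0.3]
gripper_width: 0.327
grasp_force: 0.0
time: 1.15
tool_pos: [0.3993, 0.2772, 0.2463]
tool_rot: [0.001, 0.227, 0.974, -0.0]
contact_force: [-0.3, -0.1, 0.4]
gripper_width: 0.006
grasp_force: 0.0
time: 2.15
tool_pos: [0.4598, 0.1406, 0.2529]
tool_rot: [-0.0, 0.8, 0.6, 0.0]
contact_force: [-0.4, -0.9, -0.3]
gripper_width: 0.002
grasp_force: 0.0
2.15 [0.45978963 0.140596   0.25286871] [[ 0.281  0.96  -0.   ]
 [ 0.96  -0.281  0.001]
 [ 0.001 -0.    -1.   ]] [ 1.410e-01 -3.150e-01  1.911e+00  1.000e-03  1.546e+00  4.260e-01]
(np.float64(257.69837401651216), np.float64(163.62426450938688))
(np.float64(377.9403623054654), np.float64(122.01389655070918))
```

View pics/w1.png

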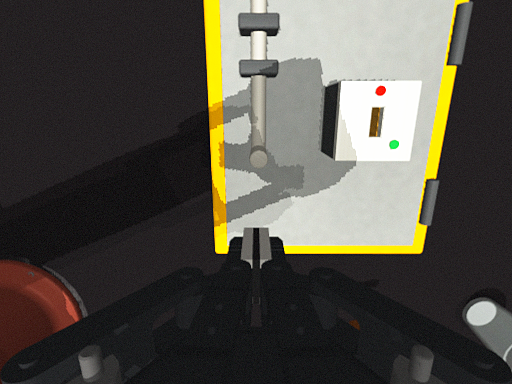

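The wrist view shows the knob top at about (258,158), the slot at about (376,122), the red dot at (381,91) and the green dot at (394,144).

```bash
python3 - <<'E'
from h import *
import pickle; f=pickle.load(open('w1.pkl','rb'))
m=cv2.inRange(f['img'],(225,225,225),(255,255,255)); m=cv2.morphologyEx(m,cv2.MORPH_CLOSE,np.ones((21,21)))
c=max(cv2.findContours(m,0,2)[0],key=cv2.contourArea);r=cv2.minAreaRect(c);b=cv2.boxPoints(r)
P=np.array([onz(f,*p,.164) for p in b]);print(b,P.round(4),P.mean(0),[np.linalg.norm(P[i]-P[(i+1)%4]).round(4) for i in range(4)])
for i in range(2): d=P[i]-P[i+1]; print(np.degrees(np.arctan2(d[1],d[0])))
sub=f['img'][100:146,362:392].astype(int); sm=(sub[:,:,2]<150).astype(np.uint8)
n,l,s,cc=cv2.connectedComponentsWithStats(sm); i=1+s[1:,4].argmax(); print(s[i],cc[i]+[362,100])
x,y,w,h=s[i][:4]; pt=(362+x+(w-1)/2,100+y+(h-1)/2);print('slot',pt,onz(f,*pt,.164), w*.23/279)
k=onz(f,258,158,.165); print('knob',k)
for u,v in [(381,91),(394,144)]: print(onz(f,u,v,.164))
# lid left edge line
e1=onz(f,206,5,.11)-onz(f,217,250,.11);print(np.degrees(np.arctan2(e1[1],e1[0])))
# bolt bar direction
e2=onz(f,258.5,15,.13)-onz(f,258,158,.165);print(np.degrees(np.arctan2(e2[1],e2[0])))
E
```

```text
[[335.84048  158.99149 ]
 [340.2347    76.59918 ]
 [421.21768   80.918274]
 [416.82346  163.31058 ]] [[0.5324 0.1542 0.164 ]
 [0.5488 0.216  0.164 ]
 [0.6082 0.1952 0.164 ]
 [0.5967 0.1314 0.164 ]] [0.57150497 0.17417747 0.164     ] [np.float64(0.0639), np.float64(0.063), np.float64(0.0648), np.float64(0.0682)]
-104.88356857410035
160.71484457246248
[  7   7  15  30 344] [375.75290698 121.47674419]
slot (np.float64(376.0), np.float64(121.5)) [0.56957073 0.17484035 0.164     ] 0.012365591397849462
knob [0.47036881 0.17355884 0.165     ]
[0.57718    0.19667221 0.164     ]
[0.58075361 0.15283253 0.164     ]
73.62565902943012
73.31804606636152
```

```bash
python3 -m pendant '[[0,[0,0.01,0.4],0],[0,[0,0.01,0.8],0],[0,[0,0.01,0.93],0],[0,[0,0.01,0.93],0],[0,[0.1,0.01,0.93],0],[0,[0.2,0.01,0.93],0],[0,[0.3,0.01,0.93],0],[0,[0.4,0.01,0.93],0],[0,[0.5,0.01,0.93],0],[0,[0.6,0.01,0.93],0]]'; python3 -m pendant '[[0,[0.05,0,0],0],[0,[0.05,0,0],0]]'; python3 -m pendant '[[0,[0.03,0,0],0],[0,[0.03,0,0],0]]';  python3 -m pendant '[[0,[0.03,0,0],0],[0,[0.03,0,0],0]]'
```

```text
time: 3.2
tool_pos: [0.48, 0.2018, 0.1427]
tool_rot: [0.007, 0.799, 0.602, -0.009]
contact_force: [-20.2, -58.4, 27.0]
gripper_width: 0.002
grasp_force: 31.3
time: 3.4
tool_pos: [0.4799, 0.2016, 0.1429]
tool_rot: [0.01, 0.799, 0.601, -0.016]
contact_force: [-20.1, -53.9, 27.6]
gripper_width: 0.004
grasp_force: 29.4
time: 3.6
tool_pos: [0.48, 0.2017, 0.1429]
tool_rot: [0.012, 0.799, 0.6, -0.019]
contact_force: [-25.0, -65.3, 32.9]
gripper_width: 0.003
grasp_force: 35.5
time: 3.8
tool_pos: [0.48, 0.2018, 0.143]
tool_rot: [0.014, 0.8, 0.6, -0.023]
contact_force: [-31.2, -76.5, 38.1]
gripper_width: -0.003
grasp_force: 42.1
```

```bash
python3 -m pendant '[[0,[-0.15,0,0],0],[0,[-0.3,0,0],0],[0,[-0.3,0,0],0]]'; python3 -m pendant '[[0,[0,0,-0.5],0],[0,[0,0,-1],0],[0,[0,0,-1],0],[0,[0,0,-1],0]]'
python3 - <<'E'
from h import *
z=manip.state();print(z['time'],z['tool_pos'],z['contact_force'])
f=grab('wrist');t=grab('top');s=grab('side')
o=np.zeros((384,800,3),np.uint8);o[:,:512]=f['img'];o[:192,512:]=cv2.resize(s['img'][115:187,190:298],(288,192));o[192:,512:]=cv2.resize(t['img'][155:251,120:264],(288,192))
cv2.imwrite('pics/d.png',o[:,:,::-1]);import pickle;pickle.dump((f,t,s),open('w2.pkl','wb'))
E
```

```text
time: 4.1
tool_pos: [0.4746, 0.1862, 0.1413]
tool_rot: [-0.001, 0.8, 0.6, 0.001]
contact_force: [-0.9, 0.2, 0.9]
gripper_width: 0.002
grasp_force: 0.0
time: 4.5
tool_pos: [0.4771, 0.1886, 0.2665]
tool_rot: [0.001, 0.799, 0.601, 0.005]
contact_force: [0.7, 0.1, 0.6]
gripper_width: -0.001
grasp_force: 0.0
4.5 [0.47705981 0.18859359 0.26654991] [0.65170965 0.06172188 0.59356465]
```

View pics/d.png

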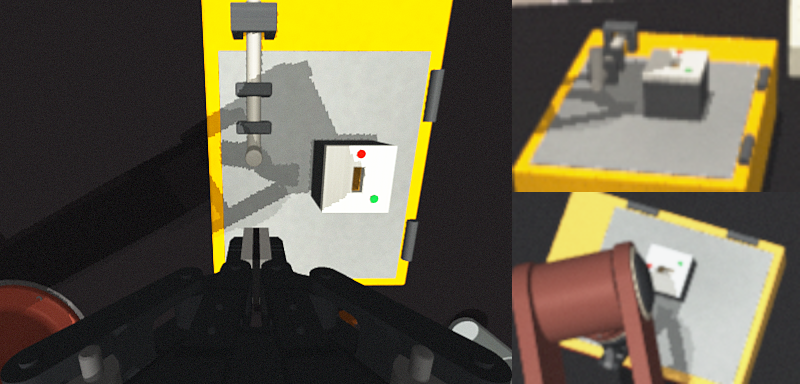

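The wrist view shows the bolt's tip inside the keeper, the knob top at about (254,157) and the first strap at about (254,127). I'll measure the gap to the strap against the 11 mm expected.

```bash
python3 - <<'E'
from h import *
import pickle; f,t,s=pickle.load(open('w2.pkl','rb'))
k=onz(f,254,157,.165); k0=np.array([.47037,.17356,.165]); u=np.array([.281,.96])
print(k,'travel',(k-k0)[:2]@u)
st=onz(f,254,133,.137); print('strap rear edge from knob',(st-k)[:2]@u, 'top/front',(onz(f,254,122,.137)-k)[:2]@u)
print('knob shaft front at strap-height would be 8mm')
sub=f['img'][60:250,300:420]; m=cv2.inRange(sub,(225,225,225),(255,255,255))
sl=f['img'][160:200,346:372].astype(int); sm=(sl[:,:,2]<150).astype(np.uint8)
n,l,q,cc=cv2.connectedComponentsWithStats(sm); i=1+q[1:,4].argmax();x,y,w,h=q[i][:4];pt=(346+x+(w-1)/2,160+y+(h-1)/2);print(q[i],'slot',pt,onz(f,*pt,.164))
E
```

```text
[0.48478226 0.22150985 0.165     ] travel 0.050081700342293346
strap rear edge from knob 0.018716267682697296 top/front 0.02893255043901551
knob shaft front at strap-height would be 8mm
[  6   7  13  25 265] slot (np.float64(358.0), np.float64(179.0)) [0.56942163 0.17574722 0.164     ]
```

```bash
python3 - <<'E'
from h import *
import pickle; f,t,s=pickle.load(open('w2.pkl','rb'))
u=np.array([.281,.96]);c=np.array([.549,.198])
for n,px,z in [('keeper top front',(254,3),.14),('keeper top near',(254,30),.14),('keeper near bottom',(254,38),.125),('lid edge',(330,51),.11),('strap2 near',(254,95),.137),('lid near rim',(330,284),.11)]:
    print(n,((onz(f,*px,z)[:2]-c)@u).round(4))
o=np.hstack([cv2.resize(f['img'][0:175,190:320],(416,560),interpolation=2),cv2.resize(s['img'][120:167,207:239],(381,560),interpolation=2)])
cv2.imwrite('pics/e.png',o[:,:,::-1])
E
```

```text
keeper top front 0.1306
keeper top near 0.1104
keeper near bottom 0.1077
lid edge 0.0999
strap2 near 0.0576
lid near rim -0.1615
```

View pics/e.png

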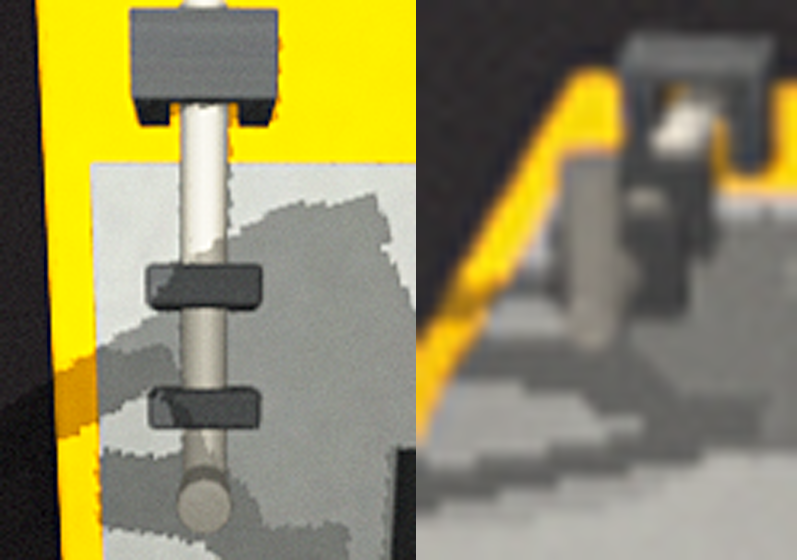

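The bolt tip protrudes through the keeper, the knob stands 11 mm short of the strap, and it met a hard stop, so the bolt is home. Next is the stand.

```bash
python3 -m pendant '[[0.5,[0,0,0],0],[0.5,[0,0,0],0],[0.5,[0,0,0],0]]'; python3 - <<'E'
from h import *
f=grab('wrist'); print(manip.state()['tool_pos'])
sl=f['img'][150:215,330:390].astype(int); sm=((sl[:,:,2]<150)&(sl[:,:,0]<200)&(sl[:,:,1]<170)).astype(np.uint8)
n,l,q,cc=cv2.connectedComponentsWithStats(sm)
for i in range(1,n):
  if q[i,4]>60:
    x,y,w,h=q[i][:4];pt=(330+x+(w-1)/2,150+y+(h-1)/2);print(q[i],'slot',pt,onz(f,*pt,.164))
E
for i in 1; do python3 -m pendant '[[0.7,[-0.91,0.27,0],0],[0.7,[-0.91,0.27,0],0],[0.7,[-0.91,0.27,0],0]]'; python3 -m pendant '[[0.7,[-0.91,0.27,0],0],[0.7,[-0.91,0.27,0],0],[0.7,[-0.91,0.27,0],0]]';python3 -m pendant '[[0.7,[-0.91,0.27,0],0],[0.7,[-0.91,0.27,0],0],[0.7,[-0.91,0.27,0],0]]';python3 -m pendant '[[0.7,[-0.91,0.27,0],0],[0.7,[-0.91,0.27,0],0],[0.7,[-0.91,0.27,0],0],[0.7,[-0.91,0.27,0],0],[0.7,[-0.91,0.27,0],0]]'; done
python3 - <<'E'
from h import *
z=manip.state();print(z['time'],z['tool_pos'],z['joint_pos'].round(3));f=grab('wrist');save(f,'w3')
import pickle;pickle.dump(f,open('w3.pkl','wb'))
h=cv2.cvtColor(f['img'],cv2.COLOR_RGB2HSV);m=cv2.inRange(h,(50,120,80),(75,255,255))
for c in cv2.findContours(m,0,2)[0]:
  if cv2.contourArea(c)>60: print(cv2.minAreaRect(c))
E
```

```text
time: 4.95
tool_pos: [0.4742, 0.1863, 0.26]
tool_rot: [-0.0, 0.8, 0.601, -0.001]
contact_force: [0.3, -0.2, 0.1]
gripper_width: 0.495
grasp_force: 0.0
[0.47431446 0.18632115 0.26032862]
[ 29  14  14  27 288] slot (np.float64(365.5), np.float64(177.0)) [0.56981637 0.17543999 0.164     ]
time: 5.3
tool_pos: [0.4752, 0.0694, 0.2611]
tool_rot: [0.0, 0.801, 0.599, -0.0]
contact_force: [-0.1, 0.2, -0.2]
gripper_width: 0.701
grasp_force: 0.0
time: 5.6
tool_pos: [0.4759, -0.0446, 0.2612]
tool_rot: [0.0, 0.801, 0.599, -0.0]
contact_force: [-0.1, 0.5, 0.3]
gripper_width: 0.701
grasp_force: 0.0
time: 5.9
tool_pos: [0.4767, -0.1583, 0.2612]
tool_rot: [0.0, 0.801, 0.599, -0.0]
contact_force: [1.1, 0.8, 0.9]
gripper_width: 0.699
grasp_force: 0.0
time: 6.4
tool_pos: [0.4778, -0.268, 0.261]
tool_rot: [-0.001, 0.799, 0.601, 0.0]
contact_force: [-0.1, 0.2, -0.2]
gripper_width: 0.699
grasp_force: 0.0
6.4 [ 0.4778131  -0.26798046  0.26101428] [-6.480e-01 -1.480e-01  1.757e+00  1.000e-03  1.533e+00 -3.660e-01]
((257.0, 138.0), (54.0, 14.0), 90.0)
((376.40692138671875, 95.88276672363281), (26.242372512817383, 105.13558959960938), 85.2363510131836)
```

View pics/w3.png

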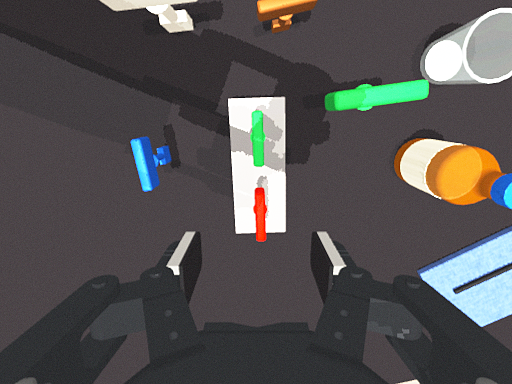

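The wrist view shows the small green key in the stand at (258,138) and the red key at (261,213). The stand's corners are at about (229,98), (285,97), (285,232) and (236,233), and the large green key is off to the right at (376,96).

```bash
python3 - <<'E'
from h import *
import pickle;f=pickle.load(open('w3.pkl','rb'))
S=np.array([onz(f,*p,.042) for p in [(229,98),(285,97),(285,232),(236,233)]]);C=S.mean(0)
print(S.round(4),C,[np.linalg.norm(S[i]-S[(i+1)%4]).round(4) for i in range(4)])
y=(S[0]-S[3]+S[1]-S[2])[:2];a=np.arctan2(y[1],y[0]);print('stand y deg',np.degrees(a));u=y/np.linalg.norm(y);print('key from stand',C[:2]+.045*u)
h=cv2.cvtColor(f['img'],cv2.COLOR_RGB2HSV);m=cv2.inRange(h,(50,120,80),(75,255,255))[:,:300]
r,cc=np.nonzero(m)
top=[(v,cc[r==v].mean()) for v in range(r.min(),r.max()+1)];top=np.array(top);w=[(r==v).sum() for v in top[:,0]]
print(r.min(),r.max(),w)
sel=(top[:,0]>r.min()+3)&(top[:,0]<r.max()-3)
p=np.polyfit(top[sel,0],top[sel,1],1)
A=onz(f,np.polyval(p,r.min()),r.min(),.102);B=onz(f,np.polyval(p,r.max()),r.max(),.102)
d=A-B;print('bow',A,B,(A+B)/2,np.linalg.norm(d),np.degrees(np.arctan2(d[1],d[0])))
z=manip.state();q=z['tool_rot'];T=R.from_quat([q[1],q[2],q[3],q[0]]).as_matrix();print(z['tool_pos'],T.round(4)); print('tool x deg',np.degrees(np.arctan2(T[1,0],T[0,0])))
for K in [(A+B)/2,np.r_[C[:2]+.045*u,.102]]: print('shift units',T.T@(np.r_[K[:2],.068]-z['tool_pos'])/.12)
E
```

```text
[[ 0.4697 -0.1746  0.042 ]
 [ 0.536  -0.1928  0.042 ]
 [ 0.4906 -0.3671  0.042 ]
 [ 0.4239 -0.3493  0.042 ]] [ 0.48008582 -0.2709589   0.042     ] [np.float64(0.0688), np.float64(0.1802), np.float64(0.069), np.float64(0.1805)]
stand y deg 75.3556867492218
key from stand [ 0.49146261 -0.22742077]
111 165 [np.int64(8), np.int64(10), np.int64(10), np.int64(10), np.int64(10), np.int64(10), np.int64(10), np.int64(11), np.int64(11), np.int64(11), np.int64(10), np.int64(11), np.int64(10), np.int64(10), np.int64(11), np.int64(10), np.int64(11), np.int64(11), np.int64(11), np.int64(11), np.int64(11), np.int64(12), np.int64(13), np.int64(14), np.int64(15), np.int64(15), np.int64(15), np.int64(15), np.int64(14), np.int64(14), np.int64(12), np.int64(12), np.int64(11), np.int64(11), np.int64(11), np.int64(11), np.int64(11), np.int64(11), np.int64(11), np.int64(11), np.int64(11), np.int64(11), np.int64(11), np.int64(11), np.int64(11), np.int64(11), np.int64(10), np.int64(10), np.int64(10), np.int64(10), np.int64(10), np.int64(10), np.int64(10), np.int64(10), np.int64(9)]
bow [ 0.49788205 -0.19877832  0.102     ] [ 0.48391746 -0.25380653  0.102     ] [ 0.49089975 -0.22629243  0.102     ] 0.05677247627655345 75.76056008108866
[ 0.4778797  -0.26764685  0.26114479] [[ 2.769e-01  9.609e-01 -0.000e+00]
 [ 9.609e-01 -2.769e-01  1.000e-03]
 [ 9.000e-04 -3.000e-04 -1.000e+00]]
tool x deg 73.9226307919916
shift units [0.35967379 0.00928174 1.60987661]
shift units [0.35193763 0.0163928  1.60986728]
```

```bash
python3 -m pendant '[[0.7,[0.355,0.012,0.3],-0.009],[0.7,[0.355,0.012,0.6],-0.009],[0.7,[0.355,0.012,0.9],-0.009],[0.7,[0.355,0.012,0.9],-0.009],[0.7,[0.355,0.012,0.9],-0.009]]'; python3 -m pendant '[[0.7,[0,0,0.3],0],[0.7,[0,0,0.6],0],[0.7,[0,0,0.71],0],[0.7,[0,0,0.71],0],[0.7,[0,0,0.71],0]]'; python3 -m pendant '[[0,[0,0,0],0],[0,[0,0,0],0],[0,[0,0,0],0],[0,[0,0,0],0],[0,[0,0,0],0],[0,[0,0,0],0]]'; python3 -c "
from h import *
print(manip.state())"
```

```text
time: 6.95
tool_pos: [0.4909, -0.2275, 0.1536]
tool_rot: [-0.0, 0.79, 0.613, -0.0]
contact_force: [0.0, 0.5, 0.2]
gripper_width: 0.703
grasp_force: 0.0
time: 7.45
tool_pos: [0.4923, -0.2296, 0.0707]
tool_rot: [0.002, 0.791, 0.612, 0.001]
contact_force: [0.1, -0.9, 0.6]
gripper_width: 0.701
grasp_force: 0.0
time: 8.05
tool_pos: [0.4914, -0.2292, 0.0693]
tool_rot: [0.001, 0.791, 0.612, 0.0]
contact_force: [-1.1, 0.2, 6.1]
gripper_width: 0.13
grasp_force: 59.2
{'time': 8.05, 'joint_pos': array([-5.73653709e-01,  1.42148887e-02,  1.93749718e+00, -1.20471867e-04,
        1.18843247e+00, -3.19760333e-01]), 'joint_vel': array([-1.12726106e-03, -7.92492104e-04, -8.61788922e-05, -1.00876418e-03,
        9.75274890e-04,  6.36679315e-05]), 'joint_efforts': array([ 2.88522604e-02, -3.06471205e+01, -3.04746187e+01,  6.02265517e-02,
       -3.54743740e-01,  6.81549191e-04]), 'tool_pos': array([ 0.49135162, -0.22917555,  0.06927359]), 'tool_rot': array([7.01498910e-04, 7.90926774e-01, 6.11910378e-01, 1.87844121e-04]), 'contact_force': array([-1.08249733,  0.21808754,  6.09889918]), 'ft_torque': array([0.10113251, 0.22937243, 0.00566347]), 'grasp_force': 59.24087941646576, 'gripper_width': 0.13006615549848366}
```

```bash
python3 -m pendant '[[0,[0,0,-0.2],0],[0,[0,0,-0.4],0],[0,[0,0,-0.8],0],[0,[0,0,-0.8],0]]'; python3 -m pendant '[[0,[0,0,-0.4],0],[0,[0,0,-0.8],0],[0,[0,0,-0.8],0],[0,[0,0,-0.8],0]]'; for k in 1; do python3 -m pendant '[[0,[0.76,-0.055,0],0],[0,[0.76,-0.055,0],0],[0,[0.76,-0.055,0],0]]';python3 -m pendant '[[0,[0.76,-0.055,0],0],[0,[0.76,-0.055,0],0],[0,[0.76,-0.055,0],0]]';python3 -m pendant '[[0,[0.76,-0.055,0],0],[0,[0.76,-0.055,0],0],[0,[0.76,-0.055,0],0]]';python3 -m pendant '[[0,[0.76,-0.055,0],0.0095],[0,[0.76,-0.055,0],0.0095],[0,[0.76,-0.055,0],0.0095],[0,[0.76,-0.055,0],0.0095],[0,[0.76,-0.055,0],0.0095],[0,[0.76,-0.055,0],0.0095]]'; done
python3 - <<'E'
from h import *
z=manip.state();print(z['time'],z['tool_pos'],z['gripper_width'],z['joint_pos'].round(3));f=grab('wrist');save(f,'w4')
import pickle;pickle.dump((f,z),open('w4.pkl','wb'))
E
```

```text
time: 8.45
tool_pos: [0.4942, -0.2309, 0.1713]
tool_rot: [0.006, 0.791, 0.612, 0.002]
contact_force: [0.5, -0.7, 0.3]
gripper_width: 0.137
grasp_force: 60.0
time: 8.85
tool_pos: [0.4913, -0.2291, 0.2611]
tool_rot: [0.001, 0.791, 0.612, 0.0]
contact_force: [1.2, -0.5, -2.1]
gripper_width: 0.132
grasp_force: 59.9
time: 9.15
tool_pos: [0.5066, -0.1347, 0.2569]
tool_rot: [-0.003, 0.789, 0.614, -0.001]
contact_force: [-0.9, -0.6, -1.2]
gripper_width: 0.13
grasp_force: 59.9
time: 9.45
tool_pos: [0.5232, -0.0454, 0.2574]
tool_rot: [-0.002, 0.789, 0.614, -0.001]
contact_force: [-0.4, -0.5, -0.7]
gripper_width: 0.131
grasp_force: 59.9
time: 9.75
tool_pos: [0.5398, 0.0439, 0.2577]
tool_rot: [-0.002, 0.79, 0.614, -0.001]
contact_force: [0.2, -1.3, 0.3]
gripper_width: 0.133
grasp_force: 59.9
time: 10.35
tool_pos: [0.5567, 0.1295, 0.2595]
tool_rot: [-0.0, 0.801, 0.599, -0.0]
contact_force: [-0.4, -1.0, -0.1]
gripper_width: 0.133
grasp_force: 59.8
10.35 [0.55671502 0.12951334 0.25952515] 0.1333667660925425 [ 0.099 -0.089  1.706 -0.     1.526  0.384]
```

View pics/w4.png

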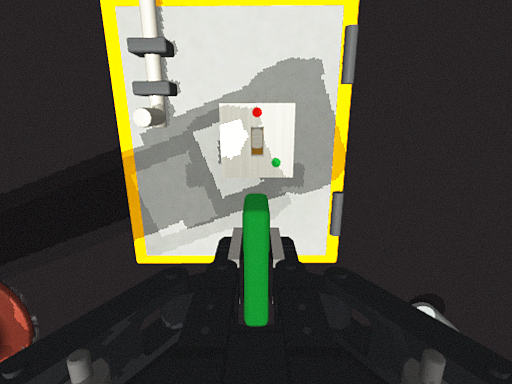

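The wrist view with the key held shows the slot at about (257,141), the red dot at (257,112) and the green bow spanning rows 194–326 at column 257.

```bash
python3 - <<'E'
from h import *
import pickle;f,z=pickle.load(open('w4.pkl','rb'))
q=z['tool_rot'];T=R.from_quat([q[1],q[2],q[3],q[0]]).as_matrix();t=z['tool_pos'];print('tool x deg',np.degrees(np.arctan2(T[1,0],T[0,0])))
sub=f['img'][118:164,240:274].astype(int)
print(sub[23,:,2]);print(sub[:,17,2]); print(sub[23,:,0])
h=cv2.cvtColor(f['img'],cv2.COLOR_RGB2HSV);m=cv2.inRange(h,(50,120,40),(75,255,255));m[:185]=0
r,c=np.nonzero(m);print(r.min(),r.max())
print([(v,c[r==v].min(),c[r==v].max()) for v in range(r.min(),r.max()+1,12)])
def tl(u,v,zt): # tool coords at tool-z plane
    M=np.array(f['tool_from_camera']);d=M[:3,:3]@[(u-f['cx'])/f['fx'],(v-f['cy'])/f['fy'],1];e=M[:3,3];return e+d*(zt-e[2])/d[2]
print('front bottom',tl(257,r.min()-.5,.0027),'rear top',tl(257,r.max()+.5,-.0327))
for v in (240,300): 
    k=c[r==v];print(tl(k.min()-.5,v,-.0327)[:2],tl(k.max()+.5,v,-.0327)[:2])
print('slot tool',tl(257,141,t[2]-.164))
E
```

```text
tool x deg 73.63482234705513
[254 253 254 255 225 175 182 187 194 205 184 116 141 157 158 157 158 157
 156 157 159 161 115 148 184 235 238 237 238 238 237 237 237 235]
[207 194 192 193 195 195 193 190 181 138 120 143 156 157 158 151 152 149
 155 150 157 157 149 157 158 148 153 158 158 147  81  22  26  26  25  17
  96 160 180 190 190 189 189 188 190 192]
[255 255 255 255 235 190 202 203 210 220 198 146 164 174 177 174 176 172
 174 178 177 178 149 166 198 243 247 245 246 245 245 245 244 243]
194 326
[(194, np.int64(249), np.int64(263)), (206, np.int64(244), np.int64(267)), (218, np.int64(243), np.int64(269)), (230, np.int64(243), np.int64(269)), (242, np.int64(243), np.int64(269)), (254, np.int64(244), np.int64(268)), (266, np.int64(244), np.int64(268)), (278, np.int64(244), np.int64(268)), (290, np.int64(244), np.int64(268)), (302, np.int64(244), np.int64(268)), (314, np.int64(244), np.int64(268)), (326, np.int64(249), np.int64(262))]
front bottom [ 0.02926418 -0.00033108  0.0027    ] rear top [-0.02619191 -0.00058267 -0.0327    ]
[ 0.0189794  -0.00675734] [0.01894497 0.00485849]
[-0.01135663 -0.00678227] [-0.01139282  0.00473726]
slot tool [0.04770324 0.00015072 0.09552515]
```

```bash
python3 -m pendant '[[0,[0.2,0.003,0],0],[0,[0.383,0.005,0],0],[0,[0.383,0.005,0.15],0],[0,[0.383,0.005,0.23],0],[0,[0.383,0.005,0.23],0],[0,[0.383,0.005,0.23],0],[0,[0.383,0.005,0.23],0],[0,[0.383,0.005,0.23],0]]'
python3 - <<'E'
from h import *
f=grab('wrist');print(manip.state()['tool_pos']);s=grab('side');x,y=map(int,proj(s,[.5697,.1752,.2]));print(x,y)
o=np.hstack([cv2.resize(f['img'][60:240,180:340],(400,450),interpolation=2),cv2.resize(s['img'][y-40:y+50,x-40:x+40],(400,450),interpolation=2)])
cv2.imwrite('pics/g.png',o[:,:,::-1])
E
```

```text
time: 11.2
tool_pos: [0.5707, 0.1747, 0.2335]
tool_rot: [0.0, 0.8, 0.6, 0.001]
contact_force: [0.4, 0.6, -1.0]
gripper_width: 0.128
grasp_force: 59.8
[0.57063403 0.17477063 0.23342679]
250 126
```

View pics/g.png

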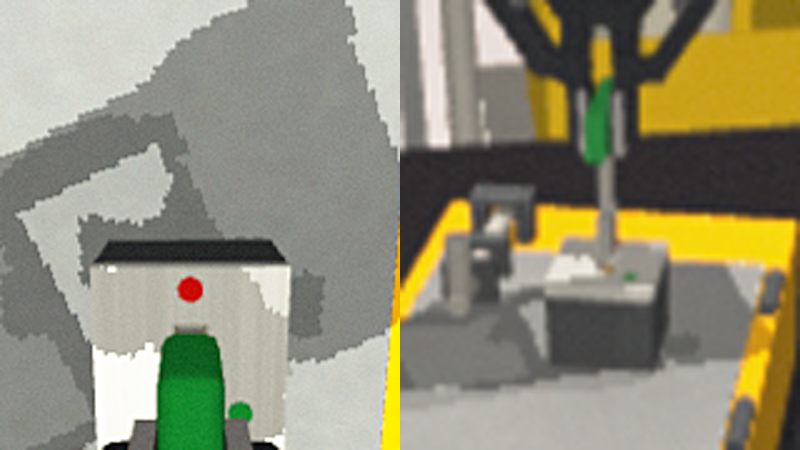

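```bash
python3 -m pendant '[[0,[-0.01,0,0],0],[0,[-0.01,0,0.03],0],[0,[-0.01,0,0.06],0],[0,[-0.01,0,0.09],0],[0,[-0.01,0,0.09],0],[0,[-0.01,0,0.09],0]]'; python3 -c "
from h import *
s=manip.state();print(s['tool_pos'],s['contact_force'],s['ft_torque'])"
```

```text
time: 11.9
tool_pos: [0.5698, 0.1738, 0.2214]
tool_rot: [-0.0, 0.8, 0.6, -0.0]
contact_force: [0.3, 0.2, 0.1]
gripper_width: 0.13
grasp_force: 59.8
[0.56979759 0.17377435 0.22136323] [0.34357387 0.19661492 0.0871638 ] [-0.0472549   0.00848062 -0.01347674]
```

```bash
python3 -m pendant '[[0,[0,0,0.04],0],[0,[0,0,0.08],0],[0,[0,0,0.12],0],[0,[0,0,0.12],0],[0,[0,0,0.12],0]]'; python3 -m pendant '[[0,[0,0,0.04],0],[0,[0,0,0.07],0],[0,[0,0,0.07],0],[0,[0,0,0.07],0]]'
```

```text
time: 12.4
tool_pos: [0.5698, 0.1738, 0.207]
tool_rot: [-0.0, 0.8, 0.6, -0.0]
contact_force: [0.4, -0.0, 0.1]
gripper_width: 0.131
grasp_force: 59.8
time: 12.8
tool_pos: [0.5701, 0.1738, 0.1992]
tool_rot: [0.0, 0.8, 0.6, 0.0]
contact_force: [0.3, -0.3, 1.3]
gripper_width: 0.129
grasp_force: 60.0
```

```bash
python3 -m pendant '[[0,[0,0,0.03],0],[0,[0,0,0.06],0],[0,[0,0,0.07],0],[0,[0,0,0.07],0],[0,[0,0,0.07],0]]'; python3 -m pendant '[[0,[0,0,0],0.05],[0,[0,0,0],0.05],[0,[0,0,0],0.05]]'; python3 -c "
from h import *
s=manip.state();print(s['tool_pos'],s['contact_force'],s['ft_torque'],s['joint_pos'])"
```

```text
time: 13.3
tool_pos: [0.5702, 0.1738, 0.1908]
tool_rot: [0.0, 0.8, 0.6, 0.0]
contact_force: [0.2, -0.8, 4.7]
gripper_width: 0.133
grasp_force: 60.7
time: 13.6
tool_pos: [0.5704, 0.1736, 0.1909]
tool_rot: [0.001, 0.844, 0.536, 0.0]
contact_force: [0.4, -2.1, 3.3]
gripper_width: 0.131
grasp_force: 60.6
[0.57037355 0.17357529 0.19088518] [ 0.41519284 -2.06200645  3.3106106 ] [-0.44058178 -0.25217243 -0.02006232] [ 1.70927730e-01  1.21420221e-02  1.72264045e+00 -6.26684994e-04
  1.40568506e+00  6.09350347e-01]
```

```bash
python3 -m pendant '[[0,[0,-0.003,0],0.04],[0,[0.001,-0.005,0],0.08],[0,[0.002,-0.007,0],0.14],[0,[0.003,-0.009,0],0.2],[0,[0.004,-0.01,0],0.24],[0,[0.006,-0.012,0],0.28],[0,[0.007,-0.013,0],0.32],[0,[0.009,-0.0135,0],0.36],[0,[0.01,-0.0135,0],0.4],[0,[0.01,-0.0135,0],0.4]]'; python3 -c "
from h import *
s=manip.state();print(s['tool_pos'],s['contact_force'],s['ft_torque'],s['joint_pos'])"
```

```text
time: 14.6
tool_pos: [0.5699, 0.1742, 0.1909]
tool_rot: [0.001, 0.998, -0.063, 0.001]
contact_force: [1.7, -4.3, 3.6]
gripper_width: 0.13
grasp_force: 60.5
[0.56991201 0.17420948 0.19094499] [ 1.73532309 -4.29986689  3.56892795] [-1.11334163 -0.43033678  0.00137123] [ 0.17339881  0.01128624  1.72340449 -0.00337556  1.40512294  1.87131308]
```

```bash
python3 -m pendant '[[0,[0,0,0],0.04],[0,[0,0,0],0.08],[0,[0,0,0],0.12],[0,[0,0,0],0.16],[0,[0,0,0],0.2],[0,[0,0,0],0.24],[0,[0,0,0],0.28],[0,[0,0,0],0.31],[0,[0,0,0],0.325],[0,[0,0,0],0.325]]'; python3 -c "
from h import *
s=manip.state();print(s['tool_pos'],s['contact_force'],s['ft_torque'],s['joint_pos'])
q=s['tool_rot'];print(73.7-np.degrees(2*np.arctan2(q[2],q[1])))"
```

```text
time: 15.6
tool_pos: [0.5697, 0.1748, 0.191]
tool_rot: [0.0, 0.84, -0.542, 0.001]
contact_force: [1.6, -3.7, 4.8]
gripper_width: 0.131
grasp_force: 60.6
[0.56972941 0.17484021 0.19096851] [ 1.62036806 -3.67014504  4.79829677] [-0.79267788 -0.39254748  0.02644929] [ 1.73735388e-01  1.12262369e-02  1.72342281e+00 -1.72958968e-03
  1.40526661e+00  2.89070572e+00]
139.35468609972946
```

```bash
python3 -m pendant '[[0,[0,0,0],0.02],[0,[0,0,0],0.035],[0,[0,0,0],0.035],[0,[0,0,0],0.035]]'; python3 -c "
from h import *
s=manip.state();print(s['tool_pos'],s['contact_force'],s['ft_torque'],s['joint_pos'][5])
q=s['tool_rot'];print(73.7-np.degrees(2*np.arctan2(q[2],q[1])))"
```

```text
time: 16.0
tool_pos: [0.5697, 0.1752, 0.191]
tool_rot: [-0.0, 0.81, -0.587, 0.001]
contact_force: [3.8, -4.4, 4.9]
gripper_width: 0.135
grasp_force: 61.2
[0.56967032 0.17516574 0.19098301] [ 3.80753081 -4.38015108  4.92570702] [-0.95501441 -0.64686096  0.69000142] 2.9992706983007684
145.55291433457438
```

The wrist torque jumped to 0.69 N·m, so the cylinder is at its stop. I'll ease off, release and lift away.

```bash
python3 -m pendant '[[0,[0,0,0],-0.025],[0,[0,0,0],-0.025],[0.5,[0,0,0],-0.025],[0.5,[0,0,0],-0.025],[0.5,[0,0,0],-0.025],[0.5,[0,0,0],-0.025],[0.5,[0,0,-0.2],-0.025],[0.5,[0,0,-0.5],-0.025],[0.5,[0,0,-0.8],-0.025],[0.5,[0,0,-0.8],-0.025]]'; python3 -m pendant '[[0.5,[0.4,0,-0.1],0],[0.5,[0.8,0,-0.1],0],[0.5,[0.8,0,-0.1],0],[0.5,[0.8,0,-0.1],0]]'
python3 - <<'E'
from h import *
s=grab('side');t=grab('top');w=grab('wrist');x,y=map(int,proj(s,[.5697,.1752,.17]))
o=np.hstack([cv2.resize(w['img'],(400,300)),cv2.resize(t['img'][145:265,115:275],(400,300),interpolation=2)])
o2=np.hstack([cv2.resize(s['img'][y-45:y+45,x-60:x+60],(400,300),interpolation=2),cv2.resize(s['img'],(400,300))])
cv2.imwrite('pics/z.png',np.vstack([o,o2])[:,:,::-1])
import pickle;pickle.dump((s,t,w),open('w9.pkl','wb'))
h=cv2.cvtColor(w['img'],cv2.COLOR_RGB2HSV);print(s['img'].shape)
E
```

```text
time: 17.0
tool_pos: [0.5713, 0.1763, 0.2935]
tool_rot: [-0.004, 0.831, -0.556, 0.004]
contact_force: [0.2, 0.4, 1.3]
gripper_width: 0.5
grasp_force: 0.0
time: 17.4
tool_pos: [0.6054, 0.0863, 0.2974]
tool_rot: [0.0, 0.831, -0.557, -0.001]
contact_force: [0.0, -0.0, 0.5]
gripper_width: 0.499
grasp_force: 0.0
(384, 512, 3)
```

View pics/z.png

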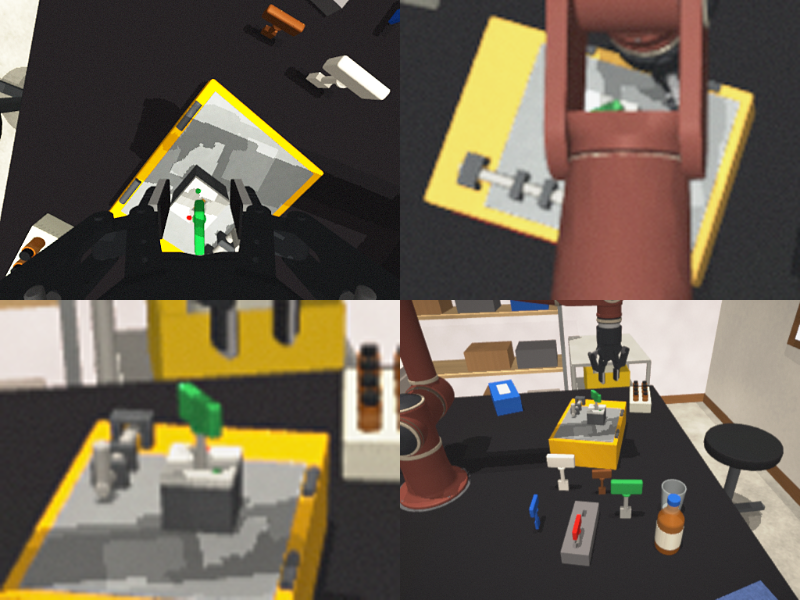

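The wrist view shows the key upright in the lock, its bow (200,215) pointing at the green dot (198,190). The side view shows the red key still in the stand, bottle and beaker in place, and the gripper clear of everything.

```bash
python3 -c "
from plant import manip
print(manip.job_done())"
```

```text
the job is handed in; nothing more can be done
None
```

The job is handed in at about 17.5 s of the 72 s allowed: the bolt is home, and the green key is turned to its stop and left in the lock. The red key, bottle and beaker look undisturbed; the hand-in returned no verdict.

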